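# Load the dish carrier for imaging

### The job

Load the black microscope stage carrier for imaging, building it up from the bottom in this order: first lay the adapter ring that the dish fits into (the one with the wider seat) flat in the carrier's round recess, then stand the dish in the adapter's seat, then put the lid fully down on the dish, and last lay the steel ring weight flat on the lid, around its raised boss. Leave the narrow adapter, the flask and the bottle where they are, and let go of everything at the end.

Things in the scene. Friction and masses are not known exactly. Their poses are not given: they have to be found in the camera images.
- carrier: The target: black rectangular plate fixed to the bench, 140 (own x) x 110 (own y) x 14 mm high, with one round grey-floored recess in the middle of its top, 72 mm across and 6 mm deep (recess floor 8 mm above the bench). Origin: centre of the underside, straight below the recess centre; z up.
- adapter_wide: Wide-seat adapter, the one to use: round bare aluminium piece, 66 mm outside diameter, 20 mm high. Its top has a round seat 50 mm across and 7 mm deep (seat floor 13 mm above the underside) with a dark 32 mm window in the solid floor. It fits the carrier's recess with 3 mm play all round and then stands 14 mm proud of the carrier. Lies seat up, loose on the bench, about 110 g. Origin: centre of the underside; z up.
- adapter_narrow: Narrow-seat adapter, the wrong one: same aluminium, 66 mm outside and 20 mm high, but the seat is only 30 mm across (7 mm deep, dark window 18 mm) within a broad rim, so that the dish does not go in. Stays where it lies. Origin: centre of the underside; z up.
- dish: Small open round dish of frosted grey-blue plastic, 44 mm outside diameter, 24 mm high, 2 mm wall, 3 mm floor; stands upright on the bench, about 30 g. It fits the wide seat with 3 mm play all round and then stands 17 mm proud of the adapter. Origin: centre of the underside; z up.
- lid: Round lid of the same frosted plastic lying right way up (open side down) on the bench: 56 mm outside diameter, straight skirt, flat top 15 mm above its lower edge, with a round boss 16 mm across and 5 mm high in the middle (20 mm in all). Inside 50 mm across and 10.5 mm deep, so it goes over the dish with 3 mm play all round and its lower edge then hangs 13.5 mm above the dish's underside. About 30 g. Origin: centre of its lower edge plane; z up.
- weight: Plain steel ring weight, 50 mm outside diameter, 28 mm hole, 20 mm high, about 180 g, lying flat on the bench. Laid on the lid, its hole goes round the lid's boss with 6 mm play all round. Origin: centre of the underside; z up.
- flask: Bystander: empty frosted culture flask lying on its side, 92 mm long with its blue cap (cap towards own +x, reaching 52 mm from the origin, the other end 40 mm from it), 50 mm wide, 27 mm high, loose, 60 g. Origin: on the bench under the flask; z up.
- bottle: Bystander: amber glass jar with white cap, 52 mm across, 100 mm high, loose, 250 g. Origin: centre of the underside; z up.
There are look-alikes about, which are no part of the job. Leave any green or red look-alike of the weight alone.

How it is judged:
By the outcome, as a careful person would: the job done as asked, in the order asked, and still so for the second after the job is handed in, with the robot touching nothing.
It also fails if it takes over 99 s, if anything falls off the work surface, if the arm or the gripper's body presses on something with over 40 N, if the wrist force passes 120 N, or if a joint passes its speed limit or range.

### The arm

A 6-joint arm with a two-finger parallel gripper is mounted at the origin on the work surface. World frame = base frame: x ahead of the robot, y to its left, z up, the work surface at z = 0. Lengths are in m, angles in degrees, forces in N, time in s.
With the tool pointing down it reaches from about 0.35 to 0.875 m from the base axis. Payload 4.2 kg.
Tool frame: the origin (TCP) lies at the very end of the fingers, on their centre line; the grasp point (between the pads) lies behind it (r.grip_point_offset is the z of the grasp point in the tool frame, in m); z points along the fingers, y is the direction in which the jaws open and shut (so a half turn about z gives the same grasp; the last joint's range is limited). The gripper opens to 87 mm and grips with 3 to 60 N. Pads are 19 mm wide; open, the fingers measure 117 mm over their backs; the gripper's body (75 mm by 190 mm) begins 51 mm behind the grasp point.
Start: joints at [14.817, 22.042, 0.453, 0, -68.411, -14.817], TCP at [0.625, 0, 0.223] pointing down, gripper open.
Joint ranges: [-179.83, 179.83], [-69.29, 118.12], [-61.27, 80.66], [-181.25, 117.63], [-171.15, -9.14], [-177.46, 177.46]. Speed limits (degrees/s): [159.86, 159.86, 180, 180, 180, 180].

### API

Orientations are given as a 3x3 rotation matrix whose columns are the frame's x, y, z axes.
In Python, from station import r, capture, workorder gives the robot as it stands. The module is installed in compiled form; this text tells all that it offers.
- The arm moves only by the shell command python3 -m crank 'ROWS'. ROWS is JSON, a list of rows, each an object with "delta_rot": the turn, a rotation vector about the tool's x, y, z in rad, a list of three; "linear": the shift along the tool's x, y, z in m, a list of three; "gripper": the opening in per cent of the stroke, from 0 (shut) to 100 (fully open). A call has 1 to 10 rows; each row shifts and turns the commanded pose from where the row before left it, along the tool's axes as they then stand; what a row does not reach is not made up. A row lasts 1/8 s, in which the tool goes at most 62.5 mm and 10.7 degrees, less where a joint would pass 70% of its speed; a pose out of reach is approached as far as the arm can. A call is refused whole if a number of a shift passes 0.0625 or a number of a turn 0.188, either way. A call with a gripper value outside its range is refused whole. The fingers move at their own pace and stop on an object; the grip force is fixed at half the most. Time passes only in rows, so rows that do not move let the fingers close. It gives the time, the measured TCP pose, the force and the opening at its end, in the units of the state.
- r.sense(): the state, without advancing time (a new reading comes with each control period).
- capture(name): name is "scene" or "side" or "wrist"; returns a dict with "img" (384x512x3 uint8, blue, green, red), "fx", "fy", "cx", "cy" (pixels), "dist_coeffs" ([k1, k2, p1, p2, k3] as OpenCV has them; the pictures are not rectified), "world_from_camera" (4x4, takes a point from camera to world coordinates). Camera axes: x right, y down, z forward; pixel columns grow to the right and rows downward; lengths in m; the calibration is good to about 2 mm. A picture is of the moment at which its call begins. There is no depth.
- workorder.finish_job(): hands the job in, once; it reports no verdict.
The state is a dict: "time_s": time; "joints": joint angles; "joint_velocities": joint speeds; "effort": joint torques, N m; "tcp_pos": TCP position; "ee_rot": TCP orientation; "wrist_force": force on the tool from outside, world axes, zero at the start; "moment": the same for the moment, N m; "gripper_width": opening from 0.0 (shut) to 1.0 (fully open).
Only numpy, scipy, OpenCV 4.12 (cv2) and the standard library are available. Lean on these libraries where they do the work, as an engineer would, in place of code of your own. Each camera call takes 0.05 s, during which the arm holds its last target.

## Working session

There is one attempt and no reset: what is moved stays moved. The work goes in short steps, Python scripts to look and compute and a shell command to move; the robot and the scene stay as the last step left them, time stands still between calls to the robot, and variables do not carry over. Pictures are saved under pics/ and viewed, and the job is handed in when it is done.

```bash
mkdir -p pics; cat > h.py <<'E'
from station import r, capture, workorder
import numpy as np, cv2
def snap(n,f):
    c=capture(n); cv2.imwrite('pics/%s.png'%f,c['img']); np.save('pics/%s.npy'%f,c,allow_pickle=True); return c
def load(f): return np.load('pics/%s.npy'%f,allow_pickle=True).item()
def ray(c,u,v):
    K=np.array([[c['fx'],0,c['cx']],[0,c['fy'],c['cy']],[0,0,1.]])
    p=cv2.undistortPoints(np.array([[[u,v]]],float),K,np.array(c['dist_coeffs'],float))[0,0]
    T=np.array(c['world_from_camera']); return T[:3,3],T[:3,:3]@np.array([p[0],p[1],1])
def at(c,u,v,z):
    o,d=ray(c,u,v); return (o+d*(z-o[2])/d[2])[:2]
def proj(c,P):
    K=np.array([[c['fx'],0,c['cx']],[0,c['fy'],c['cy']],[0,0,1.]])
    T=np.linalg.inv(np.array(c['world_from_camera']))
    return cv2.projectPoints(np.atleast_2d(np.array(P,float)),cv2.Rodrigues(T[:3,:3])[0],T[:3,3],K,np.array(c['dist_coeffs'],float))[0][:,0]
def circ(c,img,x,y,z,rad,col=(0,0,255),s=1,o=(0,0)):
    a=np.linspace(0,2*np.pi,60); p=proj(c,np.c_[x+rad*np.cos(a),y+rad*np.sin(a),0*a+z])
    cv2.polylines(img,[((p-np.array(o))*s).astype(np.int32)],True,col,1)
def crop(c,f,u0,v0,u1,v1,s):
    cv2.imwrite('pics/%s.png'%f,cv2.resize(c['img'][v0:v1,u0:u1],None,fx=s,fy=s,interpolation=cv2.INTER_CUBIC))
E
python3 - <<'E'
from h import *
for n in ['scene','side','wrist']:
    c=snap(n,n+'0'); print(n,np.round(c['world_from_camera'],3).tolist(),c['fx'])
s=r.sense(); print(s['tcp_pos'],np.round(s['ee_rot'],3).tolist(),r.grip_point_offset,s['gripper_width'],s['time_s'])
E
```

```text
scene [[-0.705, 0.493, -0.511, 1.173], [0.71, 0.488, -0.509, 0.596], [-0.001, -0.721, -0.693, 0.827], [0.0, 0.0, 0.0, 1.0]] 465.593876355983
side [[-0.977, -0.158, 0.146, 0.432], [-0.215, 0.692, -0.689, 0.723], [0.008, -0.704, -0.71, 0.772], [0.0, 0.0, 0.0, 1.0]] 447.524999734407
wrist [[-1.0, 0.001, -0.003, 0.625], [0.001, 0.969, 0.245, -0.066], [0.003, 0.245, -0.969, 0.384], [0.0, 0.0, 0.0, 1.0]] 292.35146492477537
[6.24545802e-01 1.38944867e-05 2.21704337e-01] [[-0.0, -1.0, -0.002], [-1.0, 0.0, -0.0], [0.0, 0.002, -1.0]] -0.0187 1.000488826792959 0.15
```

View pics/scene0.png

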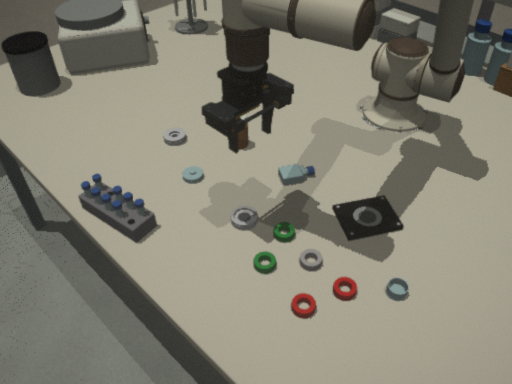

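View pics/side0.png

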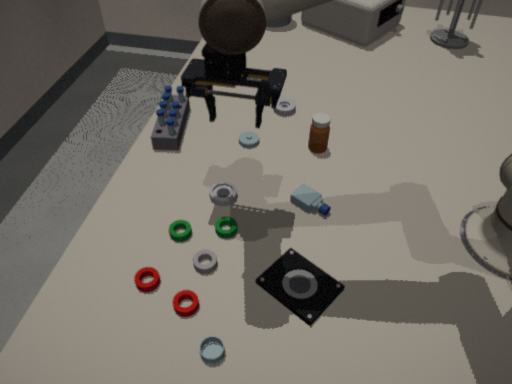

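View pics/wrist0.png

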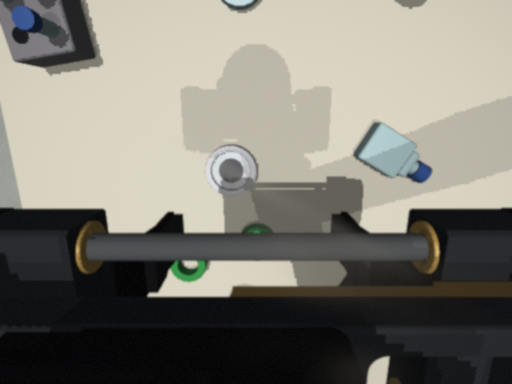

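Three pictures show two adapter candidates at scene (244,217) and (175,135), a lid at (193,174), a dish at (397,288), a grey ring at (311,259), green and red rings, and the carrier at (367,216). I'll enlarge them next.

```bash
python3 - <<'E'
from h import *
a=load('scene0');b=load('side0')
def cr(c,u,v,w=32,s=6): return cv2.resize(c['img'][v-w:v+w,u-w:u+w],None,fx=s/2*2/2.0,fy=s/2.0,interpolation=cv2.INTER_CUBIC) if 0 else cv2.resize(c['img'][v-w:v+w,u-w:u+w],(266,266),interpolation=cv2.INTER_CUBIC)
top=np.hstack([cr(a,244,217),cr(a,175,135),cr(a,311,259)])
bot=np.hstack([cr(b,223,193),cr(b,285,106),cr(b,205,261)])
cv2.imwrite('pics/cand.png',np.vstack([top,bot]))
crop(a,'carr',320,180,420,310,4)
E
```

```text
(no output)
```

View pics/cand.png

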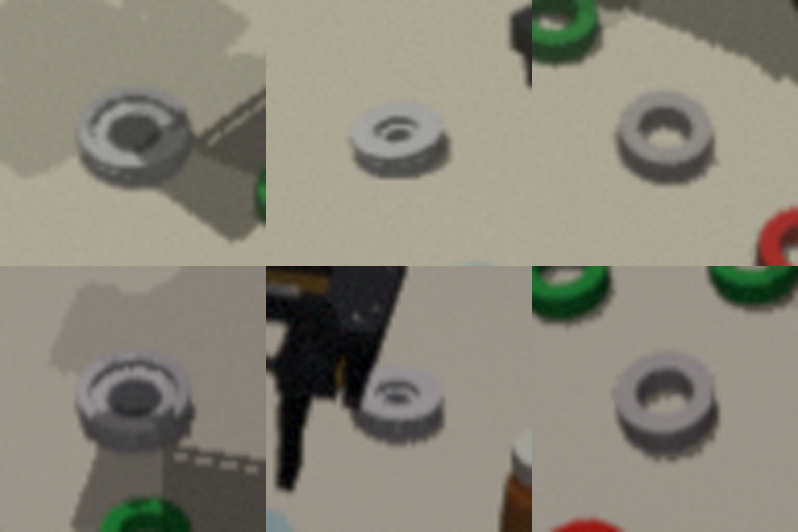

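View pics/carr.png

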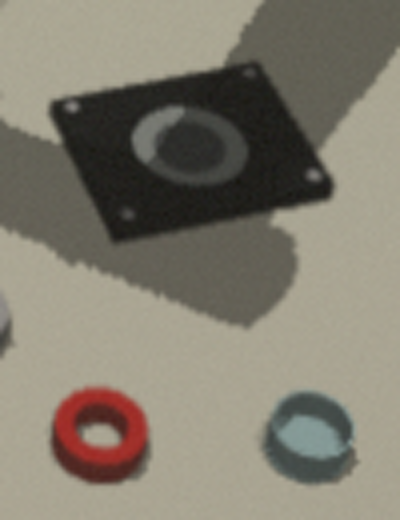

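Adapters: (244,217) has a thin rim, a seat about 3/4 of its width and a big dark window, so it is the wide one and the one to use. (175,135) has a broad rim and a small seat, so it is the narrow one and stays. The only bare-steel ring is at (311,259), next to the green and red look-alikes, so that is the weight. Next come positions from both cameras, checked with overlays.

```bash
cat > m.py <<'E'
from h import *
a=load('scene0');b=load('side0')
bb=b
crop(b,'b1',180,320,250,370,5) if 0 else None
def tri(c1,p1,c2,p2,z):
    q1=at(c1,*p1,z);q2=at(c2,*p2,z); return q1,q2
E
python3 - <<'E'
from m import *
W={'wide':((244.4,215.3),(223,191.1),.02),'weight':((311,257.1),(205.2,258.1),.02),'dish':((398,285),(212,346),.024),'lid':((193,173),(249,138),.015),'rec':((367.5,216.5),(300,284.5),.014)}
for k,(p,q,z) in W.items():
    x=at(a,*p,z);y=at(b,*q,z);print(k,np.round(x,4),np.round(y,4))
R={'wide':[(0,.033),(.02,.033),(.02,.025)],'weight':[(0,.025),(.02,.025),(.02,.014)],'dish':[(0,.022),(.024,.022)],'lid':[(0,.028),(.015,.028),(.02,.008)],'rec':[(.014,.036),(.008,.036)]}
rows=[]
for c,i in((a,0),(b,1)):
    t=[]
    for k,w in W.items():
        x=at(c,*w[i],w[2]); u,v=np.int32(w[i]); W0=34;s=266/68.
        o=(u-W0,v-W0); im=cv2.copyMakeBorder(c['img'],40,40,40,40,0)[v+6:v+74,u+6:u+74]
        im=cv2.resize(im,(266,266),interpolation=cv2.INTER_CUBIC)
        for z,rad in R[k]: circ(c,im,*x,z,rad,(0,0,255) if z else (0,255,0),s,(o[0]-.5,o[1]-.5))
        t.append(im)
    rows.append(t)
cv2.imwrite('pics/ovA.png',np.vstack([np.hstack(rows[0][:3]),np.hstack(rows[1][:3])]))
cv2.imwrite('pics/ovB.png',np.vstack([np.hstack(rows[0][3:]),np.hstack(rows[1][3:])]))
E
```

```text
wide [0.6586 0.0075] [0.6575 0.0073]
weight [0.6431 0.2061] [0.6422 0.2039]
dish [0.5742 0.3875] [0.5747 0.3867]
lid [ 0.6446 -0.2083] [ 0.6435 -0.2089]
rec [0.4475 0.2185] [0.4421 0.2202]
```

View pics/ovA.png

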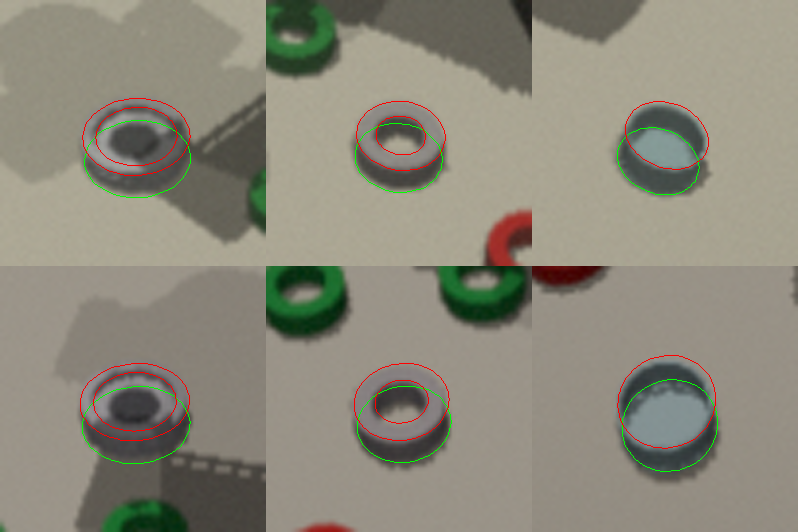

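View pics/ovB.png

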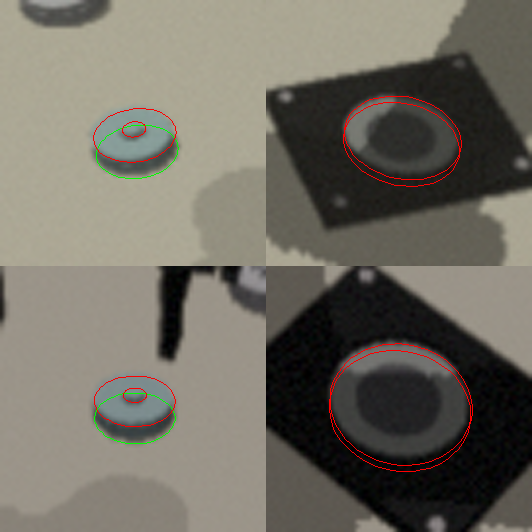

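Overlays fit to about 1 px, so positions are good to about 3 mm. I'll hover over the wide adapter for a wrist view, and also place the obstacles near the grasp spots.

```bash
python3 - <<'E'
from m import *
for k,p,z in [('green1',(284,230),.02),('green2',(264,260),.02),('red1',(345,287),.02),('red2',(303,303),.02),('narrow',(175,134),.02),('flask',(296,173),.02)]: print(k,np.round(at(a,*p,z),3))
print('bottle',np.round(at(b,319,148,.0),3),np.round(at(b,321,121,.1),3))
E
python3 -m crank '[{"delta_rot":[0,0,0],"linear":[-0.0075,-0.033,0],"gripper":100},{"delta_rot":[0,0,0],"linear":[0,0,0],"gripper":100},{"delta_rot":[0,0,0],"linear":[0,0,0],"gripper":100}]'
python3 - <<'E'
from h import *
c=snap('wrist','w1'); s=r.sense(); print(s['tcp_pos'],s['time_s'],s['wrist_force'])
E
```

```text
green1 [0.626 0.108]
green2 [0.722 0.138]
red1 [0.654 0.309]
red2 [0.745 0.273]
narrow [ 0.575 -0.379]
flask [ 0.456 -0.009]
bottle [ 0.454 -0.228] [ 0.458 -0.212]
time_s: 0.52
tcp_pos: [0.6575, 0.0075, 0.2218]
ee_rot: [[-0.0, -1.0, -0.002], [-1.0, 0.0, -0.0], [0.0, 0.002, -1.0]]
wrist_force: [-0.2, 0.2, 0.4]
gripper_width: 0.999
[0.65737655 0.00740217 0.22219438] 0.575 [-0.24748823 -0.387607    0.31388244]
```

View pics/w1.png

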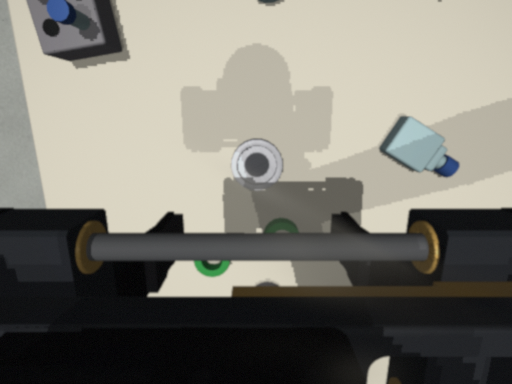

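```bash
python3 - <<'E'
from h import *
c=load('w1')
im=cv2.resize(c['img'][120:205,210:305],None,fx=6,fy=6,interpolation=cv2.INTER_CUBIC)
circ(c,im,.658,.0075,.02,.033,s=6,o=(209.5,119.5)); circ(c,im,.658,.0075,.02,.025,(0,255,0),s=6,o=(209.5,119.5))
circ(c,im,.658,.0075,.013,.016,(255,0,0),s=6,o=(209.5,119.5))
cv2.imwrite('pics/w1c.png',im)
E
```

```text
(no output)
```

View pics/w1c.png

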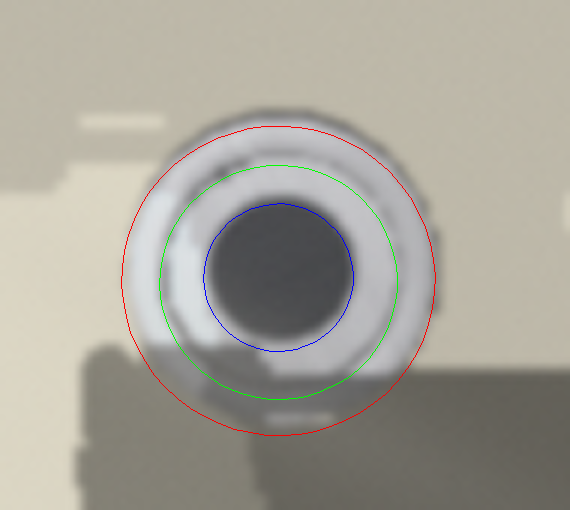

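Its window centre sits about 1.5 px above the prediction, which puts y at about 0.0055. I'll centre it mechanically with a squeeze, a 90° turn and a second squeeze. That also calibrates the wrist camera.

```bash
python3 -m crank '[{"delta_rot":[0,0,0],"linear":[0.001,-0.0005,0.0625],"gripper":100},{"delta_rot":[0,0,0],"linear":[0,0,0.0625],"gripper":100},{"delta_rot":[0,0,0],"linear":[0,0,0.06],"gripper":100},{"delta_rot":[0,0,0],"linear":[0,0,0.018],"gripper":100},{"delta_rot":[0,0,0],"linear":[0,0,0.0105],"gripper":100},{"delta_rot":[0,0,0],"linear":[0,0,0],"gripper":50},{"delta_rot":[0,0,0],"linear":[0,0,0],"gripper":50},{"delta_rot":[0,0,0],"linear":[0,0,0],"gripper":50},{"delta_rot":[0,0,0],"linear":[0,0,0],"gripper":50}]'
```

```text
time_s: 1.7
tcp_pos: [0.6591, 0.0066, 0.0108]
ee_rot: [[0.0, -1.0, 0.002], [-1.0, -0.0, 0.0], [-0.0, -0.002, -1.0]]
wrist_force: [-1.5, 0.3, 6.2]
gripper_width: 0.744
```

```bash
python3 -m crank '[{"delta_rot":[0,0,0],"linear":[0,0,0],"gripper":100},{"delta_rot":[0,0,0],"linear":[0,0,0],"gripper":100},{"delta_rot":[0,0,0],"linear":[0,0,0],"gripper":100}]'; python3 -m crank '[{"delta_rot":[0,0,0.1745],"linear":[0,0,0],"gripper":100},{"delta_rot":[0,0,0.1745],"linear":[0,0,0],"gripper":100},{"delta_rot":[0,0,0.1745],"linear":[0,0,0],"gripper":100},{"delta_rot":[0,0,0.1745],"linear":[0,0,0],"gripper":100},{"delta_rot":[0,0,0.1745],"linear":[0,0,0],"gripper":100},{"delta_rot":[0,0,0.1745],"linear":[0,0,0],"gripper":100},{"delta_rot":[0,0,0.1745],"linear":[0,0,0],"gripper":100},{"delta_rot":[0,0,0.1745],"linear":[0,0,0],"gripper":100},{"delta_rot":[0,0,0.1745],"linear":[0,0,0],"gripper":100}]'; python3 -m crank '[{"delta_rot":[0,0,0],"linear":[0,0,0],"gripper":50},{"delta_rot":[0,0,0],"linear":[0,0,0],"gripper":50},{"delta_rot":[0,0,0],"linear":[0,0,0],"gripper":50},{"delta_rot":[0,0,0],"linear":[0,0,0],"gripper":50}]'
```

```text
time_s: 2.08
tcp_pos: [0.6584, 0.0065, 0.0087]
ee_rot: [[-0.0, -1.0, -0.0], [-1.0, 0.0, -0.0], [0.0, 0.0, -1.0]]
wrist_force: [-0.5, -0.4, 0.6]
gripper_width: 0.963
time_s: 3.2
tcp_pos: [0.6584, 0.0065, 0.0087]
ee_rot: [[-1.0, 0.005, -0.0], [0.005, 1.0, -0.0], [0.0, -0.0, -1.0]]
wrist_force: [0.0, -0.3, 0.2]
gripper_width: 0.998
time_s: 3.7
tcp_pos: [0.6584, 0.0065, 0.0089]
ee_rot: [[-1.0, -0.001, -0.0], [-0.001, 1.0, -0.0], [0.0, -0.0, -1.0]]
wrist_force: [0.7, 0.4, -0.4]
gripper_width: 0.755
```

```bash
python3 -m crank '[{"delta_rot":[0,0,0],"linear":[0,0,0],"gripper":100},{"delta_rot":[0,0,0],"linear":[0,0,0],"gripper":100},{"delta_rot":[0,0,0],"linear":[0,0,0],"gripper":100},{"delta_rot":[0,0,0],"linear":[0,0,-0.0625],"gripper":100},{"delta_rot":[0,0,0],"linear":[0,0,-0.0625],"gripper":100},{"delta_rot":[0,0,0],"linear":[0,0,-0.0625],"gripper":100},{"delta_rot":[0,0,0],"linear":[0,0,-0.0255],"gripper":100},{"delta_rot":[0,0,0],"linear":[0,0,0],"gripper":100},{"delta_rot":[0,0,0],"linear":[0,0,0],"gripper":100}]'
python3 - <<'E'
from h import *
c=snap('wrist','w2'); s=r.sense(); print(s['tcp_pos'],s['time_s'],np.round(s['ee_rot'],4).tolist())
x,y=s['tcp_pos'][:2]
p=proj(c,[x,y,.02])[0]; print(p); u,v=np.int32(p)
o=(u-45,v-45)
im=cv2.resize(c['img'][v-45:v+45,u-45:u+45],None,fx=6,fy=6,interpolation=cv2.INTER_CUBIC); o=(o[0]-.5,o[1]-.5)
circ(c,im,x,y,.02,.033,s=6,o=o);circ(c,im,x,y,.02,.025,(0,255,0),6,o);circ(c,im,x,y,.013,.016,(255,0,0),6,o)
cv2.imwrite('pics/w2c.png',im)
E
```

```text
time_s: 4.82
tcp_pos: [0.6576, 0.0066, 0.2205]
ee_rot: [[-1.0, -0.0, -0.003], [-0.0, 1.0, 0.0], [0.003, 0.0, -1.0]]
wrist_force: [0.1, 0.2, -0.1]
gripper_width: 1.0
[0.65748406 0.00647366 0.21995445] 4.875 [[-1.0, -0.0001, -0.0037], [-0.0001, 1.0, -0.0003], [0.0037, -0.0003, -1.0]]
[256.4005122  168.10464443]
```

View pics/w2c.png

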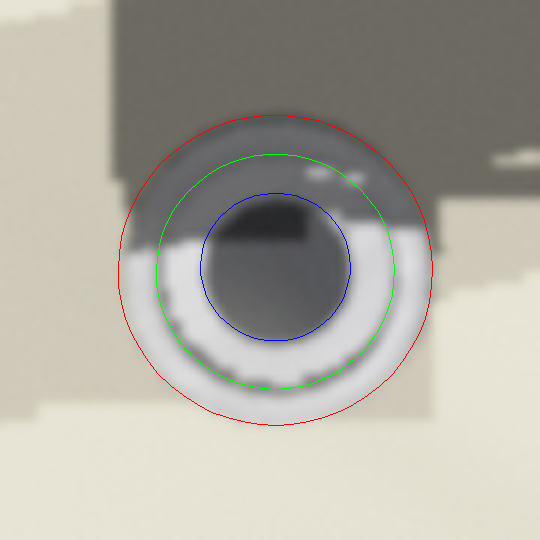

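The wrist reading (0.6575, 0.0065) agrees with the mechanically centred position (0.6584–0.659, 0.0065) to within 1–1.5 mm. Next I'll look at the carrier with the same yaw and height.

```bash
python3 -m crank '[{"delta_rot":[0,0,0],"linear":[0.053,0.053,0],"gripper":100},{"delta_rot":[0,0,0],"linear":[0.053,0.053,0],"gripper":100},{"delta_rot":[0,0,0],"linear":[0.053,0.053,0],"gripper":100},{"delta_rot":[0,0,0],"linear":[0.053,0.053,0],"gripper":100},{"delta_rot":[0,0,0],"linear":[0,0,0],"gripper":100},{"delta_rot":[0,0,0],"linear":[0,0,0],"gripper":100},{"delta_rot":[0,0,0],"linear":[0,0,0],"gripper":100}]'
python3 - <<'E'
from h import *
c=snap('wrist','w3'); s=r.sense(); print(s['tcp_pos'],s['time_s'],np.round(s['ee_rot'],4).tolist())
x,y=.445,.219
print(np.round(c['world_from_camera'],3).tolist())
p=proj(c,[x,y,.014])[0]; print(p); u,v=np.int32(p)
o=(u-50,v-50)
im=cv2.resize(c['img'][v-50:v+50,u-50:u+50],None,fx=6,fy=6,interpolation=cv2.INTER_CUBIC); o=(o[0]-.5,o[1]-.5)
circ(c,im,x,y,.014,.036,s=6,o=o);circ(c,im,x,y,.008,.036,(0,255,0),6,o)
cv2.imwrite('pics/w3c.png',im)
E
```

```text
time_s: 5.75
tcp_pos: [0.4822, 0.1824, 0.2213]
ee_rot: [[-1.0, 0.001, -0.001], [0.001, 1.0, -0.001], [0.001, -0.001, -1.0]]
wrist_force: [0.9, -0.2, -0.2]
gripper_width: 1.001
[0.48229148 0.18227893 0.22136765] 5.8 [[-1.0, 0.0018, -0.001], [0.0018, 1.0, -0.0008], [0.001, -0.0009, -1.0]]
[[0.002, 0.97, 0.243, 0.416], [1.0, -0.001, -0.002, 0.183], [-0.001, 0.243, -0.97, 0.384], [0.0, 0.0, 0.0, 1.0]]
[285.87847314 137.57107924]
```

View pics/w3.png

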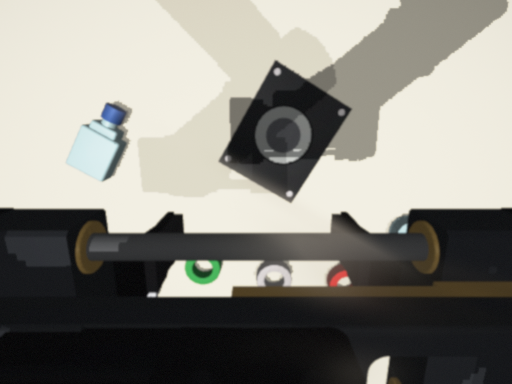

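View pics/w3c.png

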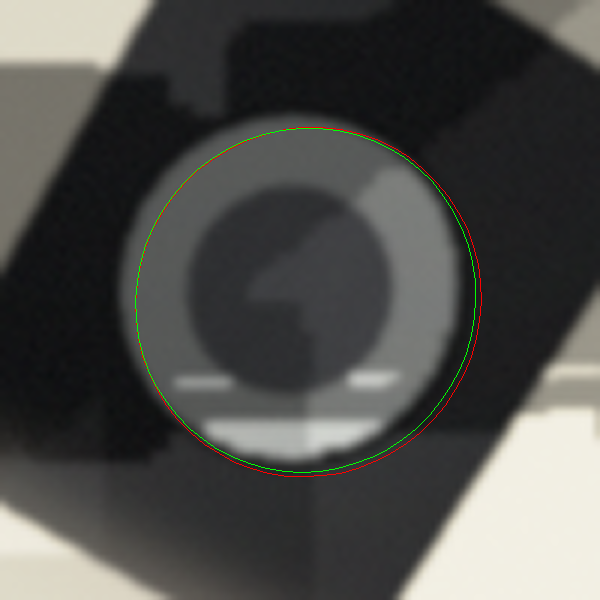

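The recess reads about (0.4417, 0.2152), so I'll move over it and re-measure centred.

```bash
python3 -m crank '[{"delta_rot":[0,0,0],"linear":[0.02,0.0165,0],"gripper":100},{"delta_rot":[0,0,0],"linear":[0.02,0.0165,0],"gripper":100},{"delta_rot":[0,0,0],"linear":[0,0,0],"gripper":100},{"delta_rot":[0,0,0],"linear":[0,0,0],"gripper":100},{"delta_rot":[0,0,0],"linear":[0,0,0],"gripper":100}]'
python3 - <<'E'
from h import *
c=snap('wrist','w4'); s=r.sense(); print(s['tcp_pos'],s['time_s'],np.round(s['ee_rot'],4).tolist())
x,y=.4417,.2152
p=proj(c,[x,y,.014])[0]; print(p); u,v=np.int32(p)
o=(u-50,v-50)
im=cv2.resize(c['img'][v-50:v+50,u-50:u+50],None,fx=6,fy=6,interpolation=cv2.INTER_CUBIC); o=(o[0]-.5,o[1]-.5)
circ(c,im,x,y,.014,.036,s=6,o=o)
cv2.imwrite('pics/w4c.png',im)
E
```

```text
time_s: 6.42
tcp_pos: [0.4423, 0.2157, 0.2219]
ee_rot: [[-1.0, 0.001, -0.0], [0.001, 1.0, -0.0], [0.0, -0.0, -1.0]]
wrist_force: [-0.1, 0.7, 0.4]
gripper_width: 1.001
[0.44218498 0.21571294 0.22189073] 6.475 [[-1.0, 0.001, -0.0002], [0.001, 1.0, -0.0003], [0.0002, -0.0003, -1.0]]
[256.18025413 166.28894855]
```

View pics/w4c.png

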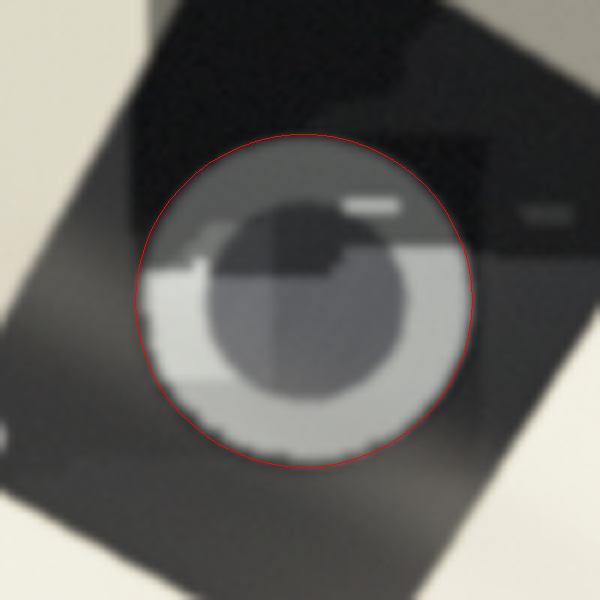

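Circle fits, recess at about (0.4425, 0.2152) after the bias correction. Back to the adapter.

```bash
python3 -m crank '[{"delta_rot":[0,0,0],"linear":[-0.036,-0.0349,0],"gripper":100},{"delta_rot":[0,0,0],"linear":[-0.036,-0.0349,0],"gripper":100},{"delta_rot":[0,0,0],"linear":[-0.036,-0.0349,0],"gripper":100},{"delta_rot":[0,0,0],"linear":[-0.036,-0.0349,0],"gripper":100},{"delta_rot":[0,0,0],"linear":[-0.036,-0.0349,0],"gripper":100},{"delta_rot":[0,0,0],"linear":[-0.036,-0.0347,0],"gripper":100},{"delta_rot":[0,0,0],"linear":[0,0,0],"gripper":100},{"delta_rot":[0,0,0],"linear":[0,0,0],"gripper":100},{"delta_rot":[0,0,0],"linear":[0,0,0],"gripper":100}]'
```

```text
time_s: 7.6
tcp_pos: [0.6571, 0.0077, 0.2223]
ee_rot: [[-1.0, -0.001, 0.0], [-0.001, 1.0, 0.0], [-0.0, 0.0, -1.0]]
wrist_force: [-0.3, 0.7, -0.0]
gripper_width: 1.0
```

Correct by x +1.4 mm and y −1.2 mm, then descend and grip.

```bash
python3 -m crank '[{"delta_rot":[0,0,0],"linear":[-0.0014,-0.0012,0.06],"gripper":100},{"delta_rot":[0,0,0],"linear":[0,0,0.06],"gripper":100},{"delta_rot":[0,0,0],"linear":[0,0,0.055],"gripper":100},{"delta_rot":[0,0,0],"linear":[0,0,0.025],"gripper":100},{"delta_rot":[0,0,0],"linear":[0,0,0.0125],"gripper":100},{"delta_rot":[0,0,0],"linear":[0,0,0],"gripper":100},{"delta_rot":[0,0,0],"linear":[0,0,0],"gripper":40},{"delta_rot":[0,0,0],"linear":[0,0,0],"gripper":40},{"delta_rot":[0,0,0],"linear":[0,0,0],"gripper":40},{"delta_rot":[0,0,0],"linear":[0,0,0],"gripper":40}]'
```

```text
time_s: 8.85
tcp_pos: [0.6597, 0.0061, 0.0107]
ee_rot: [[-1.0, -0.001, 0.002], [-0.001, 1.0, 0.0], [-0.002, 0.0, -1.0]]
wrist_force: [-0.4, 1.2, 4.4]
gripper_width: 0.754
```

```bash
python3 -m crank '[{"delta_rot":[0,0,0],"linear":[0,0,-0.02],"gripper":40},{"delta_rot":[0,0,0],"linear":[0,0,-0.05],"gripper":40},{"delta_rot":[0,0,0],"linear":[0.036,0.0348,0],"gripper":40},{"delta_rot":[0,0,0],"linear":[0.036,0.0348,0],"gripper":40},{"delta_rot":[0,0,0],"linear":[0.036,0.0348,0],"gripper":40},{"delta_rot":[0,0,0],"linear":[0.036,0.0348,0],"gripper":40},{"delta_rot":[0,0,0],"linear":[0.036,0.0348,0],"gripper":40},{"delta_rot":[0,0,0],"linear":[0.036,0.0348,0],"gripper":40},{"delta_rot":[0,0,0],"linear":[0,0,0],"gripper":40},{"delta_rot":[0,0,0],"linear":[0,0,0],"gripper":40}]';python3 -m crank '[{"delta_rot":[0,0,0],"linear":[0,0,0],"gripper":40},{"delta_rot":[0,0,0],"linear":[0,0,0],"gripper":40}]'
```

```text
time_s: 10.1
tcp_pos: [0.443, 0.2147, 0.0795]
ee_rot: [[-1.0, -0.001, -0.0], [-0.001, 1.0, -0.0], [0.0, -0.0, -1.0]]
wrist_force: [0.8, 0.3, -1.5]
gripper_width: 0.755
time_s: 10.35
tcp_pos: [0.4436, 0.2139, 0.0794]
ee_rot: [[-1.0, 0.002, -0.0], [0.002, 1.0, -0.0], [0.0, -0.0, -1.0]]
wrist_force: [0.8, -0.2, -0.8]
gripper_width: 0.75
```

```bash
python3 -m crank '[{"delta_rot":[0,0,0],"linear":[0.0005,0.0012,0.03],"gripper":40},{"delta_rot":[0,0,0],"linear":[0,0,0.015],"gripper":40},{"delta_rot":[0,0,0],"linear":[0,0,0.008],"gripper":40},{"delta_rot":[0,0,0],"linear":[0,0,0],"gripper":40},{"delta_rot":[0,0,0],"linear":[0,0,0],"gripper":40}]'
python3 - <<'E'
from h import *
for n in['scene','side']:
    c=snap(n,n+'1'); print(r.sense()['tcp_pos'])
a=load('scene1');b=load('side1')
im=np.hstack([cv2.resize(c['img'][v-45:v+45,u-45:u+45],(400,400),interpolation=cv2.INTER_CUBIC) for c,u,v in((a,367,212),(b,300,280))])
cv2.imwrite('pics/p1.png',im)
E
```

```text
time_s: 10.98
tcp_pos: [0.4431, 0.2161, 0.0271]
ee_rot: [[-1.0, -0.0, 0.001], [-0.0, 1.0, 0.001], [-0.001, 0.001, -1.0]]
wrist_force: [-0.2, -0.3, -0.8]
gripper_width: 0.754
[0.44305767 0.21616141 0.02722131]
[0.44298117 0.21617203 0.02721779]
```

View pics/p1.png

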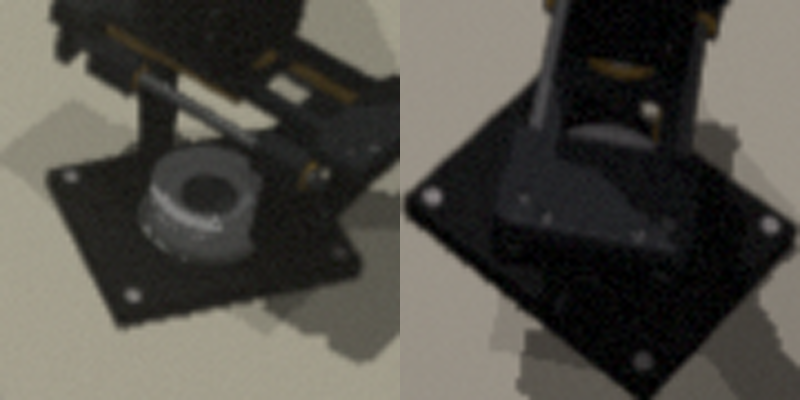

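Adapter hangs over the recess, level. Trim y by −0.8 mm and lower it.

```bash
python3 -m crank '[{"delta_rot":[0,0,0],"linear":[0,-0.0008,0.003],"gripper":40},{"delta_rot":[0,0,0],"linear":[0,0,0.003],"gripper":40},{"delta_rot":[0,0,0],"linear":[0,0,0.002],"gripper":40},{"delta_rot":[0,0,0],"linear":[0,0,0.0015],"gripper":40},{"delta_rot":[0,0,0],"linear":[0,0,0],"gripper":40}]'
```

```text
time_s: 11.7
tcp_pos: [0.4424, 0.2149, 0.0185]
ee_rot: [[-1.0, -0.001, 0.0], [-0.001, 1.0, -0.0], [-0.0, -0.0, -1.0]]
wrist_force: [-4.1, -1.5, 10.8]
gripper_width: 0.754
```

```bash
python3 -m crank '[{"delta_rot":[0,0,0],"linear":[0,0,0],"gripper":100},{"delta_rot":[0,0,0],"linear":[0,0,0],"gripper":100},{"delta_rot":[0,0,0],"linear":[0,0,0],"gripper":100},{"delta_rot":[0,0,0],"linear":[0,0,-0.05],"gripper":100},{"delta_rot":[0,0,0],"linear":[0,0,-0.06],"gripper":100},{"delta_rot":[0,0,0],"linear":[0,0,-0.06],"gripper":100},{"delta_rot":[0,0,0],"linear":[0,0,-0.033],"gripper":100},{"delta_rot":[0,0,0],"linear":[0,0,0],"gripper":100},{"delta_rot":[0,0,0],"linear":[0,0,0],"gripper":100}]'
python3 - <<'E'
from h import *
c=snap('wrist','w5'); s=r.sense(); print(s['tcp_pos'])
x,y=.4423,.2152
p=proj(c,[x,y,.014])[0]; print(p); u,v=np.int32(p)
o=(u-50,v-50)
im=cv2.resize(c['img'][v-50:v+50,u-50:u+50],None,fx=6,fy=6,interpolation=cv2.INTER_CUBIC); o=(o[0]-.5,o[1]-.5)
circ(c,im,x,y,.014,.036,s=6,o=o);circ(c,im,x,y,.021,.016,(255,0,0),6,o);circ(c,im,x,y,.028,.033,(0,255,0),6,o)
cv2.imwrite('pics/w5c.png',im)
E
```

```text
time_s: 12.82
tcp_pos: [0.4419, 0.2147, 0.219]
ee_rot: [[-1.0, -0.0, -0.002], [-0.0, 1.0, -0.001], [0.002, -0.001, -1.0]]
wrist_force: [-0.5, 0.3, -1.2]
gripper_width: 0.996
[0.44179007 0.21451052 0.21856543]
[257.05941377 167.71704361]
```

View pics/w5c.png

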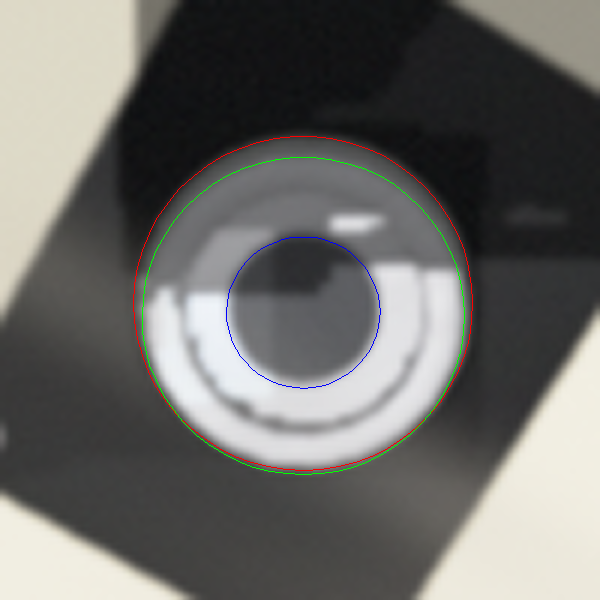

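Adapter sits concentric in the recess, at about (0.4423, 0.2152). Next I'll go to the dish.

```bash
python3 -m crank '[{"delta_rot":[0,0,0],"linear":[-0.0265,0.0345,0],"gripper":100},{"delta_rot":[0,0,0],"linear":[-0.0265,0.0345,0],"gripper":100},{"delta_rot":[0,0,0],"linear":[-0.0265,0.0345,0],"gripper":100},{"delta_rot":[0,0,0],"linear":[-0.0265,0.0345,0],"gripper":100},{"delta_rot":[0,0,0],"linear":[-0.0265,0.0345,0],"gripper":100},{"delta_rot":[0,0,0],"linear":[0,0,0],"gripper":100},{"delta_rot":[0,0,0],"linear":[0,0,0],"gripper":100},{"delta_rot":[0,0,0],"linear":[0,0,0],"gripper":100}]'
python3 - <<'E'
from h import *
c=snap('wrist','w6'); s=r.sense(); print(s['tcp_pos'])
x,y=.5745,.387
p=proj(c,[x,y,.014])[0]; print(p); u,v=np.int32(p)
o=(u-50,v-50)
im=cv2.resize(c['img'][v-50:v+50,u-50:u+50],None,fx=5,fy=5,interpolation=cv2.INTER_CUBIC); o=(o[0]-.5,o[1]-.5)
circ(c,im,x,y,.024,.022,s=5,o=o);circ(c,im,x,y,.003,.02,(0,255,0),5,o)
cv2.imwrite('pics/w6c.png',im)
b=snap('side','side2'); crop(b,'s2c',250,230,350,330,6)
E
```

```text
time_s: 13.88
tcp_pos: [0.5744, 0.3867, 0.22]
ee_rot: [[-1.0, -0.0, -0.001], [-0.0, 1.0, -0.001], [0.001, -0.001, -1.0]]
wrist_force: [-0.6, -0.4, -0.1]
gripper_width: 0.994
[0.57455674 0.38677257 0.22042116]
[256.83734984 167.12435864]
```

View pics/w6c.png

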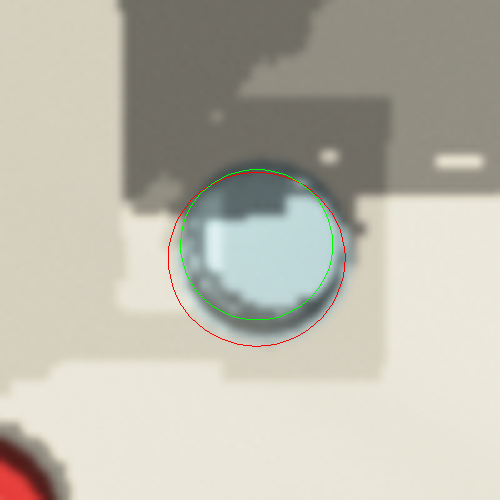

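View pics/s2c.png

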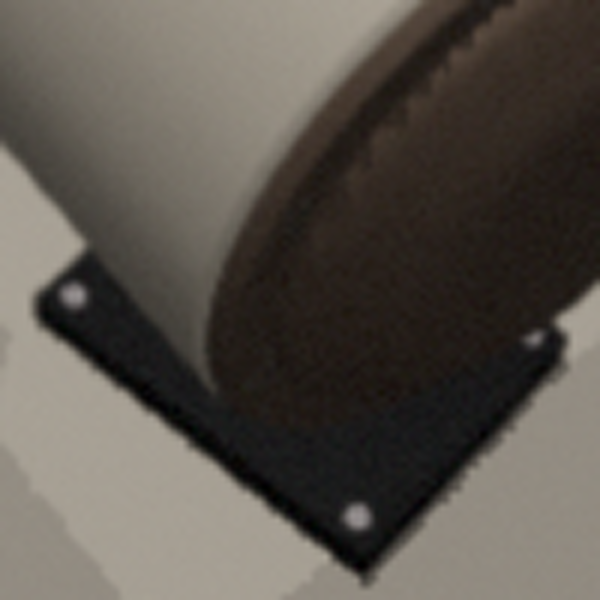

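Dish reads (0.5718, 0.389), and about (0.5728, 0.3886) after the bias correction. I'll descend, squeeze, turn −90° and squeeze again.

```bash
python3 -m crank '[{"delta_rot":[0,0,0],"linear":[0.0017,0.0018,0.06],"gripper":100},{"delta_rot":[0,0,0],"linear":[0,0,0.06],"gripper":100},{"delta_rot":[0,0,0],"linear":[0,0,0.055],"gripper":100},{"delta_rot":[0,0,0],"linear":[0,0,0.025],"gripper":100},{"delta_rot":[0,0,0],"linear":[0,0,0.01],"gripper":100},{"delta_rot":[0,0,0],"linear":[0,0,0],"gripper":30},{"delta_rot":[0,0,0],"linear":[0,0,0],"gripper":30},{"delta_rot":[0,0,0],"linear":[0,0,0],"gripper":30},{"delta_rot":[0,0,0],"linear":[0,0,0],"gripper":30},{"delta_rot":[0,0,0],"linear":[0,0,0],"gripper":30}]'; python3 -m crank '[{"delta_rot":[0,0,0],"linear":[0,0,0],"gripper":100},{"delta_rot":[0,0,0],"linear":[0,0,0],"gripper":100},{"delta_rot":[0,0,0],"linear":[0,0,0],"gripper":100},{"delta_rot":[0,0,0],"linear":[0,0,0],"gripper":100}]'
```

```text
time_s: 15.22
tcp_pos: [0.5733, 0.3895, 0.0104]
ee_rot: [[-1.0, -0.0, 0.0], [-0.0, 1.0, 0.0], [-0.0, 0.0, -1.0]]
wrist_force: [-1.1, 0.1, -0.5]
gripper_width: 0.516
time_s: 15.72
tcp_pos: [0.5733, 0.3894, 0.01]
ee_rot: [[-1.0, -0.0, -0.0], [-0.0, 1.0, -0.0], [0.0, -0.0, -1.0]]
wrist_force: [0.3, 1.0, -0.5]
gripper_width: 0.887
```

```bash
python3 -m crank '[{"delta_rot":[0,0,-0.1745],"linear":[0,0,0],"gripper":100},{"delta_rot":[0,0,-0.1745],"linear":[0,0,0],"gripper":100},{"delta_rot":[0,0,-0.1745],"linear":[0,0,0],"gripper":100},{"delta_rot":[0,0,-0.1745],"linear":[0,0,0],"gripper":100},{"delta_rot":[0,0,-0.1745],"linear":[0,0,0],"gripper":100},{"delta_rot":[0,0,-0.1745],"linear":[0,0,0],"gripper":100},{"delta_rot":[0,0,-0.1745],"linear":[0,0,0],"gripper":100},{"delta_rot":[0,0,-0.1745],"linear":[0,0,0],"gripper":100},{"delta_rot":[0,0,-0.1745],"linear":[0,0,0],"gripper":100}]'; python3 -m crank '[{"delta_rot":[0,0,0],"linear":[0,0,0],"gripper":30},{"delta_rot":[0,0,0],"linear":[0,0,0],"gripper":30},{"delta_rot":[0,0,0],"linear":[0,0,0],"gripper":30},{"delta_rot":[0,0,0],"linear":[0,0,0],"gripper":30},{"delta_rot":[0,0,0],"linear":[0,0,0],"gripper":30}]'
```

```text
time_s: 16.85
tcp_pos: [0.5733, 0.3893, 0.01]
ee_rot: [[0.006, -1.0, -0.0], [-1.0, -0.006, -0.0], [0.0, 0.0, -1.0]]
wrist_force: [-0.2, -0.6, -0.1]
gripper_width: 0.998
time_s: 17.48
tcp_pos: [0.5733, 0.3894, 0.01]
ee_rot: [[-0.0, -1.0, -0.0], [-1.0, 0.0, -0.0], [0.0, 0.0, -1.0]]
wrist_force: [0.4, -0.2, 0.0]
gripper_width: 0.518
```

Dish gripped (0.518 × 87 = 45 mm). I'll lift it and carry it to the carrier.

```bash
python3 -m crank '[{"delta_rot":[0,0,0],"linear":[0,0,-0.03],"gripper":30},{"delta_rot":[0,0,0],"linear":[0,0,-0.05],"gripper":30},{"delta_rot":[0,0,0],"linear":[0.0348,0.0262,0],"gripper":30},{"delta_rot":[0,0,0],"linear":[0.0348,0.0262,0],"gripper":30},{"delta_rot":[0,0,0],"linear":[0.0348,0.0262,0],"gripper":30},{"delta_rot":[0,0,0],"linear":[0.0348,0.0262,0],"gripper":30},{"delta_rot":[0,0,0],"linear":[0.0348,0.0262,0],"gripper":30},{"delta_rot":[0,0,0],"linear":[0,0,0],"gripper":30},{"delta_rot":[0,0,0],"linear":[0,0,0],"gripper":30},{"delta_rot":[0,0,0],"linear":[0,0,0],"gripper":30}]'; python3 -m crank '[{"delta_rot":[0,0,0],"linear":[0,0,0],"gripper":30}]'
```

```text
time_s: 18.73
tcp_pos: [0.4431, 0.2164, 0.0902]
ee_rot: [[0.0, -1.0, 0.001], [-1.0, -0.0, 0.001], [-0.001, -0.001, -1.0]]
wrist_force: [-0.8, -0.7, 0.3]
gripper_width: 0.493
time_s: 18.85
tcp_pos: [0.4428, 0.216, 0.0898]
ee_rot: [[0.0, -1.0, 0.0], [-1.0, -0.0, 0.0], [-0.0, -0.0, -1.0]]
wrist_force: [-0.5, -0.3, -1.1]
gripper_width: 0.49
```

```bash
python3 -m crank '[{"delta_rot":[0,0,0],"linear":[0.0008,0.0005,0.03],"gripper":30},{"delta_rot":[0,0,0],"linear":[0,0,0.015],"gripper":30},{"delta_rot":[0,0,0],"linear":[0,0,0],"gripper":30},{"delta_rot":[0,0,0],"linear":[0,0,0],"gripper":30}]'
python3 - <<'E'
from h import *
for n in['scene','side']:
    c=snap(n,n+'3')
print(r.sense()['tcp_pos'])
a=load('scene3');b=load('side3')
im=np.hstack([cv2.resize(c['img'][v-45:v+45,u-45:u+45],(400,400),interpolation=cv2.INTER_CUBIC) for c,u,v in((a,367,212),(b,300,270))])
cv2.imwrite('pics/p3.png',im)
E
```

```text
time_s: 19.35
tcp_pos: [0.4424, 0.2151, 0.0455]
ee_rot: [[0.0, -1.0, 0.001], [-1.0, -0.0, 0.0], [-0.0, -0.001, -1.0]]
wrist_force: [-0.3, 0.8, 0.2]
gripper_width: 0.494
[0.44234359 0.21512398 0.04579479]
```

View pics/p3.png

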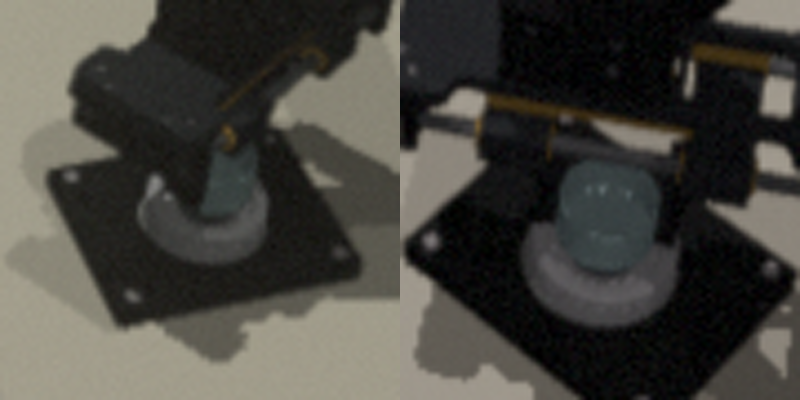

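```bash
python3 - <<'E'
from h import *
ims=[]
for f,u,v in(('scene3',367,212),('side3',300,270)):
    c=load(f); s=400/60
    im=cv2.resize(c['img'][v-30:v+30,u-30:u+30],(400,400),interpolation=cv2.INTER_CUBIC); o=(u-30.5,v-30.5)
    x,y=.4423,.2152
    circ(c,im,x,y,.028,.033,(0,255,0),s,o);circ(c,im,x,y,.0355,.022,(0,0,255),s,o);circ(c,im,x,y,.0595,.022,(0,0,255),s,o)
    ims.append(im)
cv2.imwrite('pics/p3b.png',np.hstack(ims))
E
```

```text
(no output)
```

View pics/p3b.png

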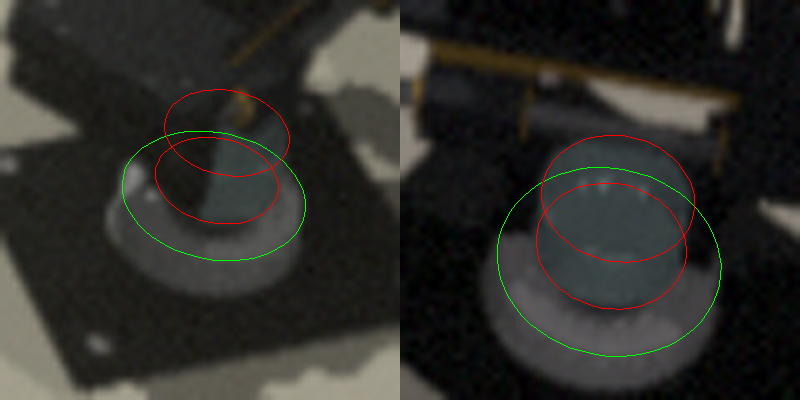

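In the side view the held dish matches the model at the TCP, but the adapter looks about 1.5 mm towards +X. I'll shift the dish +1.2 mm in X and lower it.

```bash
python3 -m crank '[{"delta_rot":[0,0,0],"linear":[0,-0.0012,0.004],"gripper":30},{"delta_rot":[0,0,0],"linear":[0,0,0.004],"gripper":30},{"delta_rot":[0,0,0],"linear":[0,0,0.003],"gripper":30},{"delta_rot":[0,0,0],"linear":[0,0,0.002],"gripper":30},{"delta_rot":[0,0,0],"linear":[0,0,0],"gripper":30}]'
```

```text
time_s: 20.08
tcp_pos: [0.4429, 0.2145, 0.0319]
ee_rot: [[0.0, -1.0, -0.0], [-1.0, -0.0, -0.0], [0.0, 0.0, -1.0]]
wrist_force: [-0.0, 0.3, -0.5]
gripper_width: 0.492
```

No contact at z 0.032, so the dish bottom is inside the seat. Lower 1 mm more and release.

```bash
python3 -m crank '[{"delta_rot":[0,0,0],"linear":[0,0,0.001],"gripper":30},{"delta_rot":[0,0,0],"linear":[0,0,0.0005],"gripper":30},{"delta_rot":[0,0,0],"linear":[0,0,0],"gripper":30}]'; python3 -m crank '[{"delta_rot":[0,0,0],"linear":[0,0,0],"gripper":100},{"delta_rot":[0,0,0],"linear":[0,0,0],"gripper":100},{"delta_rot":[0,0,0],"linear":[0,0,0],"gripper":100},{"delta_rot":[0,0,0],"linear":[0,0,0],"gripper":100},{"delta_rot":[0,0,0],"linear":[0,0,-0.05],"gripper":100},{"delta_rot":[0,0,0],"linear":[0,0,-0.06],"gripper":100},{"delta_rot":[0,0,0],"linear":[0,0,-0.06],"gripper":100},{"delta_rot":[0,0,0],"linear":[0,0,-0.02],"gripper":100},{"delta_rot":[0,0,0],"linear":[0,0,0],"gripper":100},{"delta_rot":[0,0,0],"linear":[0,0,0],"gripper":100}]'
python3 - <<'E'
from h import *
c=snap('wrist','w7'); print(r.sense()['tcp_pos'],r.sense()['joints'])
x,y=.4427,.2145
p=proj(c,[x,y,.03])[0]; u,v=np.int32(p)
o=(u-45,v-45)
im=cv2.resize(c['img'][v-45:v+45,u-45:u+45],(400,400),interpolation=cv2.INTER_CUBIC); o=(o[0]-.5,o[1]-.5);S=400/90
circ(c,im,x,y,.014,.036,s=S,o=o);circ(c,im,x,y,.028,.033,(0,255,0),S,o);circ(c,im,x,y,.045,.022,(255,0,0),S,o)
b=snap('side','side4');s=400/60;u,v=300,270
i2=cv2.resize(b['img'][v-30:v+30,u-30:u+30],(400,400),interpolation=cv2.INTER_CUBIC)
cv2.imwrite('pics/w7c.png',np.hstack([im,i2]))
E
```

```text
time_s: 20.45
tcp_pos: [0.4431, 0.2147, 0.031]
ee_rot: [[0.0, -1.0, 0.0], [-1.0, -0.0, 0.0], [-0.0, -0.0, -1.0]]
wrist_force: [-0.9, -0.2, 4.0]
gripper_width: 0.488
time_s: 21.7
tcp_pos: [0.4421, 0.214, 0.219]
ee_rot: [[-0.0, -1.0, -0.003], [-1.0, 0.0, -0.002], [0.002, 0.003, -1.0]]
wrist_force: [-0.6, -0.0, 0.6]
gripper_width: 1.006
[0.44213227 0.21394808 0.21870511] [ 4.47890690e+01  9.22772956e+00 -1.79933716e+01 -3.32320050e-02
 -6.29881901e+01 -4.47899231e+01]
```

View pics/w7c.png

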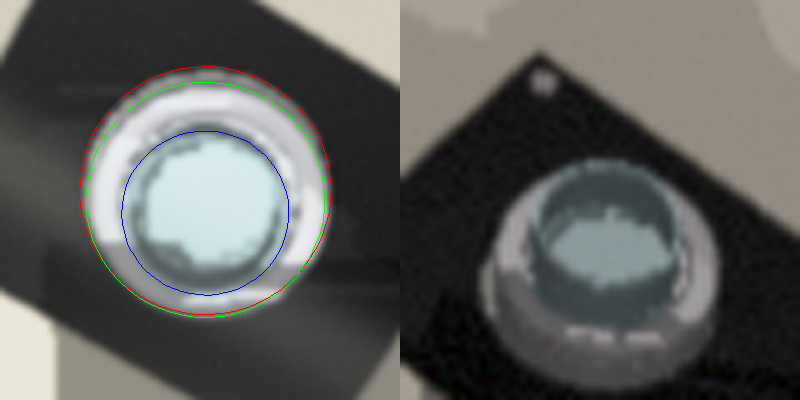

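Dish stands centred in the seat; contact came at z 0.031, as expected. Next I'll go to the lid.

```bash
python3 -m crank '[{"delta_rot":[0,0,0],"linear":[0.053,-0.0252,0],"gripper":100},{"delta_rot":[0,0,0],"linear":[0.053,-0.0252,0],"gripper":100},{"delta_rot":[0,0,0],"linear":[0.053,-0.0252,0],"gripper":100},{"delta_rot":[0,0,0],"linear":[0.053,-0.0252,0],"gripper":100},{"delta_rot":[0,0,0],"linear":[0.053,-0.0252,0],"gripper":100},{"delta_rot":[0,0,0],"linear":[0.053,-0.0252,0],"gripper":100},{"delta_rot":[0,0,0],"linear":[0.053,-0.0252,0],"gripper":100},{"delta_rot":[0,0,0],"linear":[0.0515,-0.0256,0],"gripper":100},{"delta_rot":[0,0,0],"linear":[0,0,0],"gripper":100},{"delta_rot":[0,0,0],"linear":[0,0,0],"gripper":100}]'; python3 -m crank '[{"delta_rot":[0,0,0],"linear":[0,0,0],"gripper":100}]'
python3 - <<'E'
from h import *
c=snap('wrist','w8'); s=r.sense(); print(s['tcp_pos'])
x,y=.644,-.2085
p=proj(c,[x,y,.015])[0]; print(p); u,v=np.int32(p)
o=(u-50,v-50)
im=cv2.resize(c['img'][v-50:v+50,u-50:u+50],None,fx=5,fy=5,interpolation=cv2.INTER_CUBIC); o=(o[0]-.5,o[1]-.5)
circ(c,im,x,y,.015,.028,s=5,o=o);circ(c,im,x,y,.02,.008,(0,255,0),5,o)
cv2.imwrite('pics/w8c.png',im)
E
```

```text
time_s: 23.05
tcp_pos: [0.6443, -0.2079, 0.2185]
ee_rot: [[-0.001, -1.0, -0.003], [-1.0, 0.001, 0.001], [-0.001, 0.003, -1.0]]
wrist_force: [-0.4, -0.6, 0.3]
gripper_width: 1.0
time_s: 23.18
tcp_pos: [0.6446, -0.2067, 0.2203]
ee_rot: [[0.001, -1.0, -0.001], [-1.0, -0.001, 0.0], [-0.0, 0.001, -1.0]]
wrist_force: [0.4, 0.4, -0.1]
gripper_width: 1.001
[ 0.64473108 -0.20666626  0.22073323]
[256.95802567 164.96067884]
```

View pics/w8c.png

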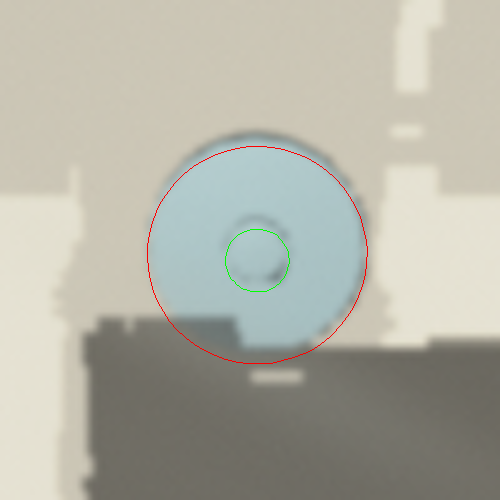

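```bash
python3 -m crank '[{"delta_rot":[0,0,0],"linear":[0.0036,0.001,0.06],"gripper":100},{"delta_rot":[0,0,0],"linear":[0,0,0.06],"gripper":100},{"delta_rot":[0,0,0],"linear":[0,0,0.055],"gripper":100},{"delta_rot":[0,0,0],"linear":[0,0,0.03],"gripper":100},{"delta_rot":[0,0,0],"linear":[0,0,0.011],"gripper":100},{"delta_rot":[0,0,0],"linear":[0,0,0],"gripper":30},{"delta_rot":[0,0,0],"linear":[0,0,0],"gripper":30},{"delta_rot":[0,0,0],"linear":[0,0,0],"gripper":30},{"delta_rot":[0,0,0],"linear":[0,0,0],"gripper":30},{"delta_rot":[0,0,0],"linear":[0,0,0],"gripper":30}]'; python3 -m crank '[{"delta_rot":[0,0,0],"linear":[0,0,0],"gripper":100},{"delta_rot":[0,0,0],"linear":[0,0,0],"gripper":100},{"delta_rot":[0,0,0],"linear":[0,0,0],"gripper":100},{"delta_rot":[0,0,0],"linear":[0,0,0],"gripper":100}]'
```

```text
time_s: 24.48
tcp_pos: [0.6445, -0.2116, 0.0056]
ee_rot: [[0.0, -1.0, 0.001], [-1.0, -0.0, -0.0], [0.0, -0.001, -1.0]]
wrist_force: [-0.7, 1.1, 4.3]
gripper_width: 0.625
time_s: 24.98
tcp_pos: [0.6438, -0.2115, 0.0042]
ee_rot: [[-0.0, -1.0, -0.001], [-1.0, 0.0, 0.0], [-0.0, 0.001, -1.0]]
wrist_force: [-0.1, -0.7, -0.0]
gripper_width: 0.961
```

```bash
python3 -m crank '[{"delta_rot":[0,0,0.1745],"linear":[0,0,0],"gripper":100},{"delta_rot":[0,0,0.1745],"linear":[0,0,0],"gripper":100},{"delta_rot":[0,0,0.1745],"linear":[0,0,0],"gripper":100},{"delta_rot":[0,0,0.1745],"linear":[0,0,0],"gripper":100},{"delta_rot":[0,0,0.1745],"linear":[0,0,0],"gripper":100},{"delta_rot":[0,0,0.1745],"linear":[0,0,0],"gripper":100},{"delta_rot":[0,0,0.1745],"linear":[0,0,0],"gripper":100},{"delta_rot":[0,0,0.1745],"linear":[0,0,0],"gripper":100},{"delta_rot":[0,0,0.1745],"linear":[0,0,0],"gripper":100}]'; python3 -m crank '[{"delta_rot":[0,0,0],"linear":[0,0,0],"gripper":30},{"delta_rot":[0,0,0],"linear":[0,0,0],"gripper":30},{"delta_rot":[0,0,0],"linear":[0,0,0],"gripper":30},{"delta_rot":[0,0,0],"linear":[0,0,0],"gripper":30},{"delta_rot":[0,0,0],"linear":[0,0,0],"gripper":30}]'
```

```text
time_s: 26.1
tcp_pos: [0.6439, -0.2115, 0.0044]
ee_rot: [[-1.0, 0.006, -0.0], [0.006, 1.0, 0.0], [0.0, 0.0, -1.0]]
wrist_force: [0.2, -0.4, 0.9]
gripper_width: 1.0
time_s: 26.72
tcp_pos: [0.644, -0.2115, 0.0045]
ee_rot: [[-1.0, -0.001, -0.0], [-0.001, 1.0, 0.0], [0.0, 0.0, -1.0]]
wrist_force: [0.6, 0.6, -0.9]
gripper_width: 0.634
```

Lid gripped (0.634 × 87 = 55 mm). Carry it over the dish.

```bash
python3 -m crank '[{"delta_rot":[0,0,0],"linear":[0,0,-0.03],"gripper":30},{"delta_rot":[0,0,0],"linear":[0,0,-0.06],"gripper":30},{"delta_rot":[0,0,0],"linear":[0.0251,0.0533,0],"gripper":30},{"delta_rot":[0,0,0],"linear":[0.0251,0.0533,0],"gripper":30},{"delta_rot":[0,0,0],"linear":[0.0251,0.0533,0],"gripper":30},{"delta_rot":[0,0,0],"linear":[0.0251,0.0533,0],"gripper":30},{"delta_rot":[0,0,0],"linear":[0.0251,0.0533,0],"gripper":30},{"delta_rot":[0,0,0],"linear":[0.0251,0.0533,0],"gripper":30},{"delta_rot":[0,0,0],"linear":[0.0251,0.0533,0],"gripper":30},{"delta_rot":[0,0,0],"linear":[0.0251,0.0531,0],"gripper":30}]'; python3 -m crank '[{"delta_rot":[0,0,0],"linear":[0,0,0],"gripper":30},{"delta_rot":[0,0,0],"linear":[0,0,0],"gripper":30},{"delta_rot":[0,0,0],"linear":[0,0,0],"gripper":30},{"delta_rot":[0,0,0],"linear":[0,0,0],"gripper":30}]'
```

```text
time_s: 27.98
tcp_pos: [0.4422, 0.2164, 0.0949]
ee_rot: [[-1.0, -0.001, 0.001], [-0.001, 1.0, 0.001], [-0.001, 0.001, -1.0]]
wrist_force: [1.1, -0.1, -0.4]
gripper_width: 0.634
time_s: 28.48
tcp_pos: [0.4435, 0.2135, 0.0945]
ee_rot: [[-1.0, 0.002, -0.0], [0.002, 1.0, -0.0], [0.0, -0.0, -1.0]]
wrist_force: [-0.1, 0.6, -0.1]
gripper_width: 0.635
```

```bash
python3 -m crank '[{"delta_rot":[0,0,0],"linear":[0.0005,0.001,0.025],"gripper":30},{"delta_rot":[0,0,0],"linear":[0,0,0.0115],"gripper":30},{"delta_rot":[0,0,0],"linear":[0,0,0],"gripper":30},{"delta_rot":[0,0,0],"linear":[0,0,0],"gripper":30},{"delta_rot":[0,0,0],"linear":[0,0,0],"gripper":30}]'
python3 - <<'E'
from h import *
ims=[];s=r.sense()['tcp_pos'];print(s)
for n,u,v in(('scene',367,205),('side',300,265)):
    c=snap(n,n+'5'); S=400/64
    im=cv2.resize(c['img'][v-32:v+32,u-32:u+32],(400,400),interpolation=cv2.INTER_CUBIC); o=(u-32.5,v-32.5)
    x,y=s[:2]
    circ(c,im,x,y,s[2]-.0044,.028,(0,255,0),S,o);circ(c,im,x,y,.045,.022,(0,0,255),S,o);circ(c,im,x,y,.028,.033,(0,0,255),S,o)
    ims.append(im)
cv2.imwrite('pics/p5.png',np.hstack(ims))
E
```

```text
time_s: 29.1
tcp_pos: [0.443, 0.2159, 0.0587]
ee_rot: [[-1.0, -0.0, 0.001], [-0.0, 1.0, 0.001], [-0.001, 0.001, -1.0]]
wrist_force: [-0.8, -0.1, -0.2]
gripper_width: 0.634
[0.44299756 0.21589709 0.05872543]
```

View pics/p5.png

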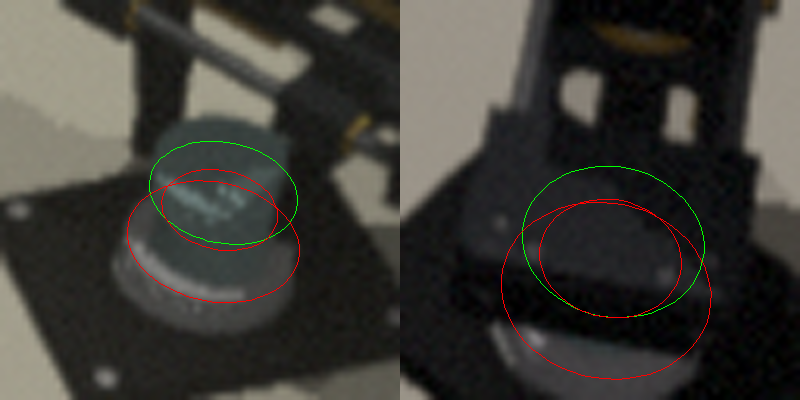

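```bash
python3 -m crank '[{"delta_rot":[0,0,0],"linear":[0,-0.001,0.004],"gripper":30},{"delta_rot":[0,0,0],"linear":[0,0,0.003],"gripper":30},{"delta_rot":[0,0,0],"linear":[0,0,0.003],"gripper":30},{"delta_rot":[0,0,0],"linear":[0,0,0.002],"gripper":30},{"delta_rot":[0,0,0],"linear":[0,0,0.002],"gripper":30}]'
```

```text
time_s: 29.82
tcp_pos: [0.4426, 0.2146, 0.0439]
ee_rot: [[-1.0, -0.0, -0.0], [-0.0, 1.0, -0.0], [0.0, -0.0, -1.0]]
wrist_force: [-0.9, 0.5, 0.4]
gripper_width: 0.639
```

No contact and the skirt is already about 5 mm past the dish rim, so continue down.

```bash
python3 -m crank '[{"delta_rot":[0,0,0],"linear":[0,0,0.002],"gripper":30},{"delta_rot":[0,0,0],"linear":[0,0,0.002],"gripper":30},{"delta_rot":[0,0,0],"linear":[0,0,0.001],"gripper":30},{"delta_rot":[0,0,0],"linear":[0,0,0],"gripper":30}]'
```

```text
time_s: 30.32
tcp_pos: [0.4426, 0.2146, 0.0391]
ee_rot: [[-1.0, -0.0, 0.0], [-0.0, 1.0, 0.0], [-0.0, 0.0, -1.0]]
wrist_force: [-0.1, 0.1, -0.6]
gripper_width: 0.634
```

```bash
python3 -m crank '[{"delta_rot":[0,0,0],"linear":[0,0,0.0004],"gripper":30},{"delta_rot":[0,0,0],"linear":[0,0,0],"gripper":100},{"delta_rot":[0,0,0],"linear":[0,0,0],"gripper":100},{"delta_rot":[0,0,0],"linear":[0,0,0],"gripper":100},{"delta_rot":[0,0,0],"linear":[0,0,-0.04],"gripper":100},{"delta_rot":[0,0,0],"linear":[0,0,-0.06],"gripper":100},{"delta_rot":[0,0,0],"linear":[0,0,-0.06],"gripper":100},{"delta_rot":[0,0,0],"linear":[0,0,-0.02],"gripper":100},{"delta_rot":[0,0,0],"linear":[0,0,0],"gripper":100},{"delta_rot":[0,0,0],"linear":[0,0,0],"gripper":100}]'
python3 - <<'E'
from h import *
c=snap('wrist','w9'); print(r.sense()['tcp_pos'])
x,y=.4426,.2146
p=proj(c,[x,y,.03])[0]; u,v=np.int32(p)
o=(u-45,v-45)
im=cv2.resize(c['img'][v-45:v+45,u-45:u+45],(400,400),interpolation=cv2.INTER_CUBIC); o=(o[0]-.5,o[1]-.5);S=400/90
circ(c,im,x,y,.014,.036,s=S,o=o);circ(c,im,x,y,.0495,.028,(0,255,0),S,o);circ(c,im,x,y,.0545,.008,(255,0,0),S,o)
b=snap('side','side6');s=400/60;u,v=300,270
i2=cv2.resize(b['img'][v-30:v+30,u-30:u+30],(400,400),interpolation=cv2.INTER_CUBIC)
cv2.imwrite('pics/w9c.png',np.hstack([im,i2]))
E
```

```text
time_s: 31.58
tcp_pos: [0.4417, 0.214, 0.2171]
ee_rot: [[-1.0, 0.0, -0.003], [0.0, 1.0, -0.002], [0.003, -0.002, -1.0]]
wrist_force: [-0.3, -0.0, -0.2]
gripper_width: 1.001
[0.44170464 0.21397004 0.21680518]
```

View pics/w9c.png

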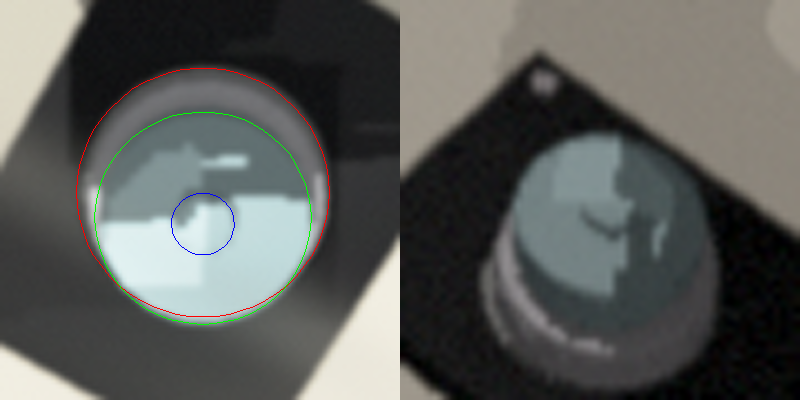

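Lid lies flat and centred. Next I'll go to the weight.

```bash
python3 -m crank '[{"delta_rot":[0,0,0],"linear":[-0.0502,-0.0023,0],"gripper":100},{"delta_rot":[0,0,0],"linear":[-0.0502,-0.0023,0],"gripper":100},{"delta_rot":[0,0,0],"linear":[-0.0502,-0.0022,0],"gripper":100},{"delta_rot":[0,0,0],"linear":[-0.0502,-0.0022,0],"gripper":100},{"delta_rot":[0,0,0],"linear":[0,0,0],"gripper":100},{"delta_rot":[0,0,0],"linear":[0,0,0],"gripper":100},{"delta_rot":[0,0,0],"linear":[0,0,0],"gripper":100}]'
python3 - <<'E'
from h import *
c=snap('wrist','w10'); s=r.sense(); print(s['tcp_pos'])
x,y=.643,.205
p=proj(c,[x,y,.02])[0]; u,v=np.int32(p)
im=cv2.resize(c['img'][v-50:v+50,u-50:u+50],None,fx=5,fy=5,interpolation=cv2.INTER_CUBIC); o=(u-50.5,v-50.5)
circ(c,im,x,y,.02,.025,s=5,o=o);circ(c,im,x,y,.02,.014,(0,255,0),5,o)
cv2.imwrite('pics/w10c.png',im)
b=load('side6');S=400/60;u,v=300,270;x,y=.4426,.2146
i2=cv2.resize(b['img'][v-30:v+30,u-30:u+30],(400,400),interpolation=cv2.INTER_CUBIC);o=(u-30.5,v-30.5)
circ(b,i2,x,y,.0495,.028,(0,255,0),S,o);circ(b,i2,x,y,.0345,.028,(0,0,255),S,o);circ(b,i2,x,y,.028,.033,(255,0,0),S,o)
cv2.imwrite('pics/s6c.png',i2)
E
```

```text
time_s: 32.55
tcp_pos: [0.6424, 0.2058, 0.2187]
ee_rot: [[-1.0, -0.001, -0.001], [-0.001, 1.0, -0.0], [0.001, -0.0, -1.0]]
wrist_force: [0.2, -0.5, -0.4]
gripper_width: 1.001
[0.64243964 0.20593746 0.21914659]
```

View pics/w10c.png

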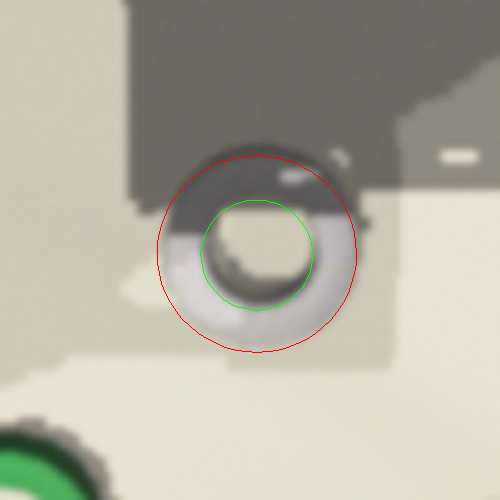

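View pics/s6c.png

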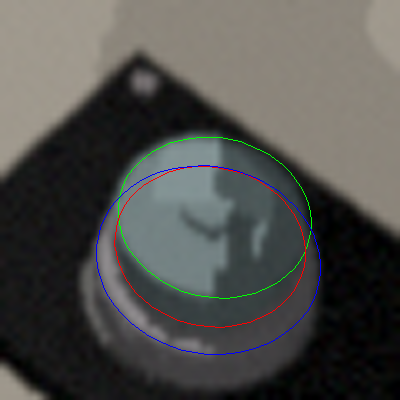

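The lid's height in the side view matches the fully seated model. The grey steel ring is centred under the gripper at about (0.643, 0.205). I'll grip it the same way, with two squeezes.

```bash
python3 -m crank '[{"delta_rot":[0,0,0],"linear":[-0.0008,-0.0006,0.06],"gripper":100},{"delta_rot":[0,0,0],"linear":[0,0,0.06],"gripper":100},{"delta_rot":[0,0,0],"linear":[0,0,0.055],"gripper":100},{"delta_rot":[0,0,0],"linear":[0,0,0.03],"gripper":100},{"delta_rot":[0,0,0],"linear":[0,0,0.01],"gripper":100},{"delta_rot":[0,0,0],"linear":[0,0,0],"gripper":30},{"delta_rot":[0,0,0],"linear":[0,0,0],"gripper":30},{"delta_rot":[0,0,0],"linear":[0,0,0],"gripper":30},{"delta_rot":[0,0,0],"linear":[0,0,0],"gripper":30},{"delta_rot":[0,0,0],"linear":[0,0,0],"gripper":30}]'; python3 -m crank '[{"delta_rot":[0,0,0],"linear":[0,0,0],"gripper":100},{"delta_rot":[0,0,0],"linear":[0,0,0],"gripper":100},{"delta_rot":[0,0,0],"linear":[0,0,0],"gripper":100},{"delta_rot":[0,0,0],"linear":[0,0,0],"gripper":100}]'
```

```text
time_s: 33.85
tcp_pos: [0.6445, 0.2053, 0.0044]
ee_rot: [[-1.0, -0.0, 0.001], [-0.0, 1.0, 0.0], [-0.001, 0.0, -1.0]]
wrist_force: [-0.8, 0.1, 2.2]
gripper_width: 0.568
time_s: 34.35
tcp_pos: [0.6441, 0.205, 0.0035]
ee_rot: [[-1.0, -0.0, -0.0], [-0.0, 1.0, -0.0], [0.0, -0.0, -1.0]]
wrist_force: [-0.7, 0.3, 0.3]
gripper_width: 0.934
```

```bash
python3 -m crank '[{"delta_rot":[0,0,-0.1745],"linear":[0,0,0],"gripper":100},{"delta_rot":[0,0,-0.1745],"linear":[0,0,0],"gripper":100},{"delta_rot":[0,0,-0.1745],"linear":[0,0,0],"gripper":100},{"delta_rot":[0,0,-0.1745],"linear":[0,0,0],"gripper":100},{"delta_rot":[0,0,-0.1745],"linear":[0,0,0],"gripper":100},{"delta_rot":[0,0,-0.1745],"linear":[0,0,0],"gripper":100},{"delta_rot":[0,0,-0.1745],"linear":[0,0,0],"gripper":100},{"delta_rot":[0,0,-0.1745],"linear":[0,0,0],"gripper":100},{"delta_rot":[0,0,-0.1745],"linear":[0,0,0],"gripper":100}]'; python3 -m crank '[{"delta_rot":[0,0,0],"linear":[0,0,0],"gripper":30},{"delta_rot":[0,0,0],"linear":[0,0,0],"gripper":30},{"delta_rot":[0,0,0],"linear":[0,0,0],"gripper":30},{"delta_rot":[0,0,0],"linear":[0,0,0],"gripper":30},{"delta_rot":[0,0,0],"linear":[0,0,0],"gripper":30}]'
```

```text
time_s: 35.48
tcp_pos: [0.6441, 0.2051, 0.0036]
ee_rot: [[0.006, -1.0, -0.0], [-1.0, -0.006, -0.0], [0.0, 0.0, -1.0]]
wrist_force: [0.0, 0.1, 0.2]
gripper_width: 1.0
time_s: 36.1
tcp_pos: [0.6439, 0.205, 0.0036]
ee_rot: [[-0.0, -1.0, -0.001], [-1.0, 0.0, -0.0], [0.0, 0.001, -1.0]]
wrist_force: [0.3, 0.9, 1.0]
gripper_width: 0.565
```

```bash
python3 -m crank '[{"delta_rot":[0,0,0],"linear":[0,0,-0.03],"gripper":30},{"delta_rot":[0,0,0],"linear":[0,0,-0.0625],"gripper":30},{"delta_rot":[0,0,0],"linear":[-0.0024,0.0403,-0.01],"gripper":30},{"delta_rot":[0,0,0],"linear":[-0.0024,0.0403,0],"gripper":30},{"delta_rot":[0,0,0],"linear":[-0.0024,0.0403,0],"gripper":30},{"delta_rot":[0,0,0],"linear":[-0.0024,0.0402,0],"gripper":30},{"delta_rot":[0,0,0],"linear":[0,0.0402,0],"gripper":30},{"delta_rot":[0,0,0],"linear":[0,0,0],"gripper":30},{"delta_rot":[0,0,0],"linear":[0,0,0],"gripper":30},{"delta_rot":[0,0,0],"linear":[0,0,0],"gripper":30}]'; python3 -m crank '[{"delta_rot":[0,0,0],"linear":[0,0,0],"gripper":30},{"delta_rot":[0,0,0],"linear":[0,0,0],"gripper":30}]'
```

```text
time_s: 37.35
tcp_pos: [0.4438, 0.2149, 0.1061]
ee_rot: [[-0.001, -1.0, 0.0], [-1.0, 0.001, 0.0], [-0.0, -0.0, -1.0]]
wrist_force: [-0.6, -0.2, -1.7]
gripper_width: 0.566
time_s: 37.6
tcp_pos: [0.4432, 0.2146, 0.1059]
ee_rot: [[-0.001, -1.0, -0.0], [-1.0, 0.001, -0.0], [0.0, 0.0, -1.0]]
wrist_force: [0.2, -0.1, -1.8]
gripper_width: 0.57
```

Weight held (−1.8 N, as expected) over the boss. Lower to about 8 mm above the boss, with a look.

```bash
python3 -m crank '[{"delta_rot":[0,0,0],"linear":[0,0.0005,0.025],"gripper":30},{"delta_rot":[0,0,0],"linear":[0,0,0.012],"gripper":30},{"delta_rot":[0,0,0],"linear":[0,0,0.004],"gripper":30},{"delta_rot":[0,0,0],"linear":[0,0,0],"gripper":30},{"delta_rot":[0,0,0],"linear":[0,0,0],"gripper":30}]'
python3 - <<'E'
from h import *
ims=[];s=r.sense()['tcp_pos'];print(s)
for n,u,v in(('scene',367,200),('side',300,260)):
    c=snap(n,n+'7'); S=400/64
    ims.append(cv2.resize(c['img'][v-32:v+32,u-32:u+32],(400,400),interpolation=cv2.INTER_CUBIC))
cv2.imwrite('pics/p7.png',np.hstack(ims))
E
```

```text
time_s: 38.22
tcp_pos: [0.4428, 0.215, 0.0658]
ee_rot: [[0.0, -1.0, 0.001], [-1.0, -0.0, 0.001], [-0.001, -0.001, -1.0]]
wrist_force: [0.3, -0.6, -1.7]
gripper_width: 0.565
[0.44279472 0.21502495 0.06576596]
```

View pics/p7.png

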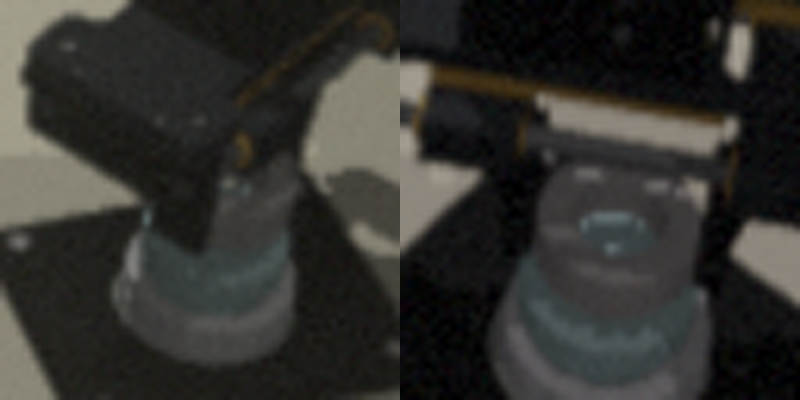

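The weight hangs centred over the lid with the boss visible through the hole (side crop 612,235). Lower it.

```bash
python3 -m crank '[{"delta_rot":[0,0,0],"linear":[0.0003,0,0.005],"gripper":30},{"delta_rot":[0,0,0],"linear":[0,0,0.003],"gripper":30},{"delta_rot":[0,0,0],"linear":[0,0,0.002],"gripper":30},{"delta_rot":[0,0,0],"linear":[0,0,0.001],"gripper":30},{"delta_rot":[0,0,0],"linear":[0,0,0.001],"gripper":30},{"delta_rot":[0,0,0],"linear":[0,0,0],"gripper":30}]'
```

```text
time_s: 39.08
tcp_pos: [0.4424, 0.2144, 0.0532]
ee_rot: [[0.0, -1.0, 0.0], [-1.0, -0.0, 0.0], [-0.0, -0.0, -1.0]]
wrist_force: [0.5, 0.2, -1.6]
gripper_width: 0.568
```

```bash
python3 -m crank '[{"delta_rot":[0,0,0],"linear":[0,0,0.0005],"gripper":30},{"delta_rot":[0,0,0],"linear":[0,0,0],"gripper":30}]'; python3 -m crank '[{"delta_rot":[0,0,0],"linear":[0,0,0],"gripper":100},{"delta_rot":[0,0,0],"linear":[0,0,0],"gripper":100},{"delta_rot":[0,0,0],"linear":[0,0,0],"gripper":100},{"delta_rot":[0,0,0],"linear":[0,0,0],"gripper":100},{"delta_rot":[0,0,0],"linear":[0,0,-0.04],"gripper":100},{"delta_rot":[0,0,0],"linear":[0,0,-0.06],"gripper":100},{"delta_rot":[0,0,0],"linear":[0,0,-0.06],"gripper":100},{"delta_rot":[0,0,0],"linear":[0,0,0],"gripper":100},{"delta_rot":[0,0,0],"linear":[0,0,0],"gripper":100}]'
python3 - <<'E'
from h import *
c=snap('wrist','w11'); print(r.sense()['tcp_pos'],r.sense()['wrist_force'])
x,y=.4424,.2144
p=proj(c,[x,y,.04])[0]; u,v=np.int32(p)
im=cv2.resize(c['img'][v-45:v+45,u-45:u+45],(400,400),interpolation=cv2.INTER_CUBIC)
b=snap('side','side8');S=400/64;u,v=300,260;o=(u-32.5,v-32.5)
i2=cv2.resize(b['img'][v-32:v+32,u-32:u+32],(400,400),interpolation=cv2.INTER_CUBIC)
circ(b,i2,x,y,.0695,.025,(0,255,0),S,o);circ(b,i2,x,y,.0495,.028,(0,0,255),S,o)
cv2.imwrite('pics/f1.png',np.hstack([im,i2]))
snap('scene','scene8')
E
```

```text
time_s: 39.33
tcp_pos: [0.4424, 0.2144, 0.053]
ee_rot: [[0.0, -1.0, 0.0], [-1.0, -0.0, 0.0], [-0.0, -0.0, -1.0]]
wrist_force: [-0.6, 0.1, 2.5]
gripper_width: 0.568
time_s: 40.45
tcp_pos: [0.4418, 0.2141, 0.2122]
ee_rot: [[-0.0, -1.0, -0.001], [-1.0, 0.0, 0.0], [-0.0, 0.001, -1.0]]
wrist_force: [-0.6, 0.7, -0.6]
gripper_width: 1.0
[0.44150639 0.2137691  0.21135452] [-0.62923928  0.50214225 -0.89209236]
```

View pics/f1.png

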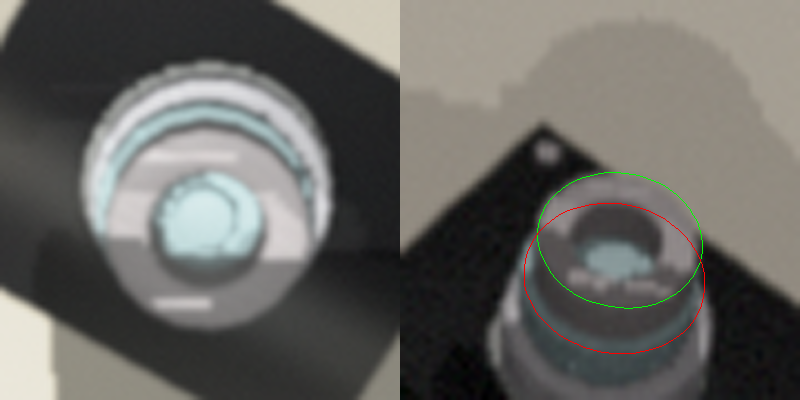

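View pics/scene8.png

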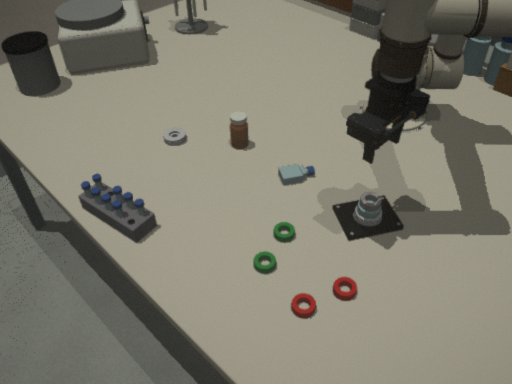

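View pics/side8.png

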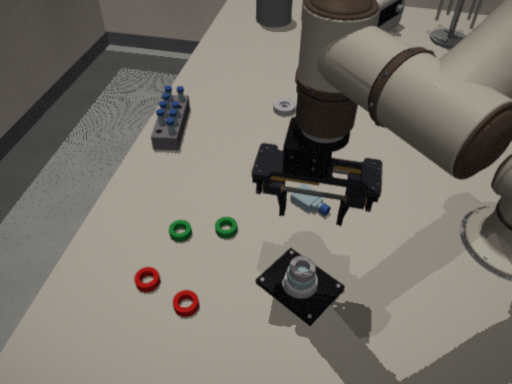

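Stack is complete: the weight lies level at the expected height with the boss inside its hole. The flask, bottle, narrow adapter and look-alikes haven't moved. Handing in.

```bash
python3 -c "
from h import *
print(workorder.finish_job())"
```

```text
the job is handed in; nothing more can be done
None
```

I built the stack in the carrier in the order asked and handed the job in at about 40.5 s: wide adapter in the recess, dish in its seat, lid on the dish, steel ring weight around the boss. For each part I squeezed twice, 90° apart, to centre it before carrying it over. I let go of each one and raised the open gripper about 16 cm clear.

**Seating:** The dish and weight touched down within 1 mm of the expected heights, with forces of 4 N or less. The adapter met about 11 N at roughly the expected height. The lid showed no clear contact force; I let go at its expected seated height, and the side view matched a fully seated lid.

**Final pictures:** The weight lies level with the boss inside its hole. The narrow adapter, flask, bottle and the green and red rings are where they were.

**Disagreements:** The side and scene views put the adapter about 1.5 mm further in +X than the wrist camera did. I shifted the dish by 1.2 mm for this, and it went in without touching the sides. The gripper's width reading on the dish also dropped from 0.52 to 0.49 while I carried it. The pictures showed it still upright and centred, so I made no correction.

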